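# Slide a circuit-board carrier into its locating notches and latch it

### The arm

A 6-joint arm with a two-finger parallel gripper is mounted at the origin on a cart in front of the work surface, level with it; the furniture and walls round the work are solid. World frame = base frame: x ahead of the robot, y to its left, z up, the work surface at z = 0. Lengths are in mm, angles in rad, forces in N, time in s.
With the tool pointing down it reaches from about 325 to 1000 mm from the base axis. Payload 5.1 kg.
Tool frame: the origin (TCP) lies at the very end of the fingers, on their centre line; the grasp point (between the pads) lies 19 mm behind it; z points along the fingers, y is the line along which they close (so a half turn about z gives the same grasp; the last joint's range is limited). The gripper opens to 85 mm and grips with 20 to 120 N. Pads are 22 mm wide; open, the fingers measure 114 mm over their backs; the gripper's body (76 mm by 85 mm) begins 54 mm behind the grasp point. The pads swing forward as they close: fully open they stand 13 mm farther back than shut.
Start: joints at [1.104, 0.124, 1.65, -0, 1.367, -0.083], TCP at [243.41, 602.691, 231.322] pointing down, gripper open.
Joint ranges: [-2.61, 2.61], [-1.02, 2.33], [0.03, 2.71], [-1.35, 4.49], [0.32, 2.68], [-2.91, 2.91]. Speed limits (rad/s): [2.57, 2.57, 3.14, 3.14, 3.14, 3.14].

### API

Orientations are given as a unit quaternion [x, y, z, w].
In Python, from cell import env gives the robot as it stands.
- The arm moves only by the tool carry_out, never from a script. Its argument "steps" is a list of rows, each a list of 3 entries, a list of its own where there are three numbers: the shift along the tool's x, y, z in cm, then the turn about the tool's z in degrees, then the opening, from 0 (shut) to 1 (fully open). In form: [[[tx, ty, tz], roll, gripper], ...]. A call has 1 to 10 rows; each row shifts and turns the commanded pose from where the row before left it, along the tool's axes as they then stand; what a row does not reach is not made up. A row lasts 1/8 s, in which the tool goes at most 62.5 mm and 10.7 degrees, less where a joint would pass 70% of its speed; a pose out of reach is approached as far as the arm can. A call with a gripper value outside its range is refused whole. The fingers move at their own pace and stop on an object; "newtons" is the grip in N (left out, the last holds). Time passes only in rows, so rows that do not move let the fingers close. It gives the time, the measured TCP pose, the force, the opening and the grip force at its end, in the units of the state.
- env.sense(): the state, without advancing time (a new reading comes with each control period).
- env.snapshot(name): name is "scene" or "side" or "wrist"; returns the picture (480x640x3 uint8, blue, green, red); there is no depth.
- env.get_calibration(name): a dict with "K" (3x3 intrinsics, pixels), "dist" ([k1, k2, p1, p2, k3] as OpenCV has them; the pictures are not rectified), "camera_from_world" (4x4, takes a point from world to camera coordinates). Camera axes: x right, y down, z forward; pixel columns grow to the right and rows downward; lengths in mm; the calibration is good to about 2 mm. A picture is of the moment at which its call begins: read the wrist's pose just before it. get_calibration takes no time and is no camera call; for the wrist camera it gives the pose at the moment of the call.
- env.finish_job(): hands the job in; it is judged then, once.
Trained networks look in the newest picture that a camera, given by its name, has taken for a name from the list of things; names that differ only in an ending like _2 or _b are one class to them, and where a whole thing is asked for, a point or a joint stands for the part that bears it (a point fixed in the world has none). Each returns a list of dicts, best first, with "score" (0 to 1); they miss things now and then, are a little off and sometimes report something else, mostly with a low value. They report only what shows in the picture. A call takes as long as a camera call.
- env.look_for(camera, name): "centre" ([column, row] as shares, 0 to 1, of the picture: columns of its width, rows of its height, amid what is visible of it).
- env.tip_of(camera, name): "centre" ([column, row] as shares, 0 to 1, of the picture: columns of its width, rows of its height: a listed point, or the origin of a listed thing).
The state is a dict: "time": time; "joints": joint angles; "dq": joint speeds; "tau": joint torques, N m; "eef_pos": TCP position; "orientation": TCP orientation; "ft_force": force on the tool from outside, world axes, zero at the start; "moment": the same for the moment, N m; "width": finger opening in mm; "gripper_force": force on a finger pad.
Only numpy, scipy, OpenCV 4.12 (cv2) and the standard library are available. Lean on these libraries where they do the work, as an engineer would, in place of code of your own. Each camera call takes 0.05 s, during which the arm holds its last target. There are 200 camera calls.

### The job

Push the circuit-board carrier along its rails, on from where it stands towards the end with the turn latch, until it drops into the locating notches and lies flat on all four feet. Then push the latch by its upright knob all the way round across the front edge of the carrier to lock it, and leave both so. Do not lift or tip the carrier, and do not disturb the other things on the bench.

Things in the scene. Friction and masses are not known exactly. Their poses are not given: they have to be found in the camera images.
- fixture: Fixed aluminium base, 132 mm wide, 6 mm thick, x = -194 to 172 mm, with two steel rails, tops 16 mm above the bench. Origin: underside, on the centre line. x runs along the rails the way the carrier is to go (about to the robot's left), y across (about towards the robot), z up. Side fences: inner faces at y = +-58 mm, 30 mm high, x = -192 to +116. End stops lie 25 mm past the notches.
- carrier: Loose grey plastic plate, 210 x 112 x 6 mm, on four 8 mm feet, a green circuit board fixed on it (to 42 mm above the soles), 0.5 to 0.65 kg. Origin: middle of the plate, level with the soles: 16 mm above the bench on the rails, 10 mm when seated. Axes parallel to the fixture's. Starts 60 to 120 mm short of the notches. Sliding takes a few newtons.
- lip (a point): Middle of the top edge of the upright lip at the carrier's rear end, on its rear face, the one to push (x = -105, z = 38 mm in the carrier's frame). The lip is 60 mm wide, 6 mm thick, 24 mm tall above the plate; its top is 54 mm above the bench while sliding, 48 mm when seated.
- notch (a point): Fixture point (x = 45, z = 10 mm) where the carrier's origin lies when seated, with about 4 mm play along x. Front feet run in the rails' inner lanes, rear feet in the outer ones, each lane with its own notch, so all four drop together, 6 mm, only here. The upright notch walls then stop the carrier.
- latch_pivot (a point): Upright pivot axis of the turn latch, at the underside of its bar, 26 mm above the bench (x = 140, y = 72 mm in the fixture's frame).
- latch_knob (a point): Middle of the upright round black knob on the latch bar: 14 mm diameter, from 36 to 65 mm above the bench, 50 mm from the pivot axis. The point is 65 mm above the bench, at the centre of the knob's top.
- latch (a joint): Turn latch: flat steel bar 14 mm wide, 26 to 36 mm above the bench, reaching 59 mm from its pivot. 0: points along the fixture's +x (open); grows clockwise from above; 1.57: points along -y, across the seated carrier's front edge, 2 mm above its plate (not clear of an unseated one). Stop at 1.6. Starts at 0 to 0.3, stays where left; takes 1 N at the knob.
- solder_reel: bystander: small reel of solder wire, 57 x 55 x 46 mm, stands beyond the fixture; origin under its centre
- flux_tin: bystander: small round tin with a red lid, 44 mm across, 20 mm high, stands on the robot's side of the fixture; origin under its centre
- capacitor: bystander: dark round capacitor, 22 mm across, 26 mm high, beyond the fixture; origin under its centre
- pliers: bystander: yellow-handled pliers, 37 x 140 x 10 mm, lying to the right; origin under the centre
- battery: bystander: AA cell, 15 x 50 mm, lying beyond the fixture; origin under its centre
- marker: bystander: black marker pen, 11 x 135 mm, lying to the left; origin under its centre

How it is judged (in metres and radians):
On the way, in this order (a step that is already met when the one before it is completed fails the run):
1. the carrier is down in the notches while the latch is still open (z of carrier in the frame of fixture below 0.0125 m and horizontal distance between carrier and notch below 0.008 m and angle between carrier's own z axis and vertical below 0.03 rad and value of joint latch below 0.8 rad), for 0.2 s.
2. the latch is turned across the carrier (value of joint latch above 1.35 rad), for 0.2 s.
At the end, for the whole second after the job is handed in: The carrier is at rest in the notches (origin less than 12.5 mm above the bench, within 8 mm of the notch point, tilted under 0.03 rad) and the latch stands at 1.35 rad or more (z of carrier in the frame of fixture below 0.0125 m and horizontal distance between carrier and notch below 0.008 m and angle between carrier's own z axis and vertical below 0.03 rad and linear speed of carrier below 0.02 m/s and value of joint latch above 1.35 rad); the robot touches nothing.
It fails at once if the carrier is lifted more than 10 mm off the rails or tipped over 0.2 rad (z of carrier in the frame of fixture above 0.026 m or angle between carrier's own z axis and vertical above 0.2 rad).
It fails at once if a bystander is moved more than 20 mm (distance of any of solder_reel, flux_tin, capacitor, pliers, battery, marker from where it was at the start of the episode above 0.02 m).
It also fails if it takes over 48 s, if anything falls off the work surface, if the arm or the gripper's body presses on something with over 40 N, if the wrist force passes 120 N, or if a joint passes its speed limit or range.

## Working session

There is one attempt and no reset: what is moved stays moved. The work goes in short steps, Python scripts to look and compute and a tool call to move; the robot and the scene stay as the last step left them, time stands still between calls to the robot, and variables do not carry over. Pictures are saved under pics/ and viewed, at most 10 in all, crops included, and the job is handed in when it is done.

Besides the shell and the picture viewer there is one more tool, called after "Emit:" by a JSON object that holds its "fn" and its "kwargs". carry_out: Moves the arm, as the interface text tells. Its arguments: {"type":"object","properties":{"steps":{"type":"array"},"newtons":{"type":"number"}},"required":["steps"]}

```bash
mkdir -p pics; cat > h.py <<'E'
import numpy as np, cv2
from cell import env
def tip(cam,name,f='tip_of'):
    r=getattr(env,f)(cam,name)
    return [(d['score'],np.array(d['centre'])*[640,480]) for d in r[:2]]
def ray(cam,px):
    c=env.get_calibration(cam);K=np.array(c['K'],float);T=np.array(c['camera_from_world'],float)
    u=cv2.undistortPoints(np.array([[px]],float),K,np.array(c['dist'],float))[0,0]
    R=T[:3,:3];return -R.T@T[:3,3],R.T@np.array([u[0],u[1],1])
def onz(cam,px,z):
    o,d=ray(cam,px);return o+d*(z-o[2])/d[2]
def tri(rs):
    A=np.zeros((3,3));b=np.zeros(3)
    for o,d in rs:
        d=d/np.linalg.norm(d);P=np.eye(3)-np.outer(d,d);A+=P;b+=P@o
    x=np.linalg.solve(A,b);return x,[np.linalg.norm(np.cross(x-o,d/np.linalg.norm(d))) for o,d in rs]
E
python3 - <<'E'
from h import *
np.set_printoptions(precision=1,suppress=True)
for c in('scene','side','wrist'): cv2.imwrite(f'pics/{c}0.png',env.snapshot(c))
H={'lip':54,'notch':10,'latch_pivot':26,'latch_knob':65,'fixture':0,'carrier':16,'solder_reel':0,'flux_tin':0,'capacitor':0,'pliers':0,'battery':0,'marker':0}
for n,z in H.items():
    rs=[]
    for c in('scene','side','wrist'):
        t=tip(c,n)
        for s,p in t[:1]: print(n,c,round(s,2),p,onz(c,p,z)[:2]); 
        if t and t[0][0]>.4: rs.append(ray(c,t[0][1]))
    if len(rs)>1: x,e=tri(rs);print('   tri',x,np.array(e))
s=env.sense();print(s['time'],s['eef_pos'],s['orientation'],s['ft_force'],s['width'])
E
```

```text
lip scene 0.93 [366.9 221.5] [ 497.  -129.4]
lip side 0.92 [311.  279.1] [ 519.4 -138.9]
   tri [ 510.1 -137.2   49.1] [10.5 10.5]
notch scene 0.74 [321.3 266.8] [541.3  62.5]
notch side 0.8 [302.9 248.3] [560.4  53.7]
   tri [552.9  56.5   4.9] [8.9 8.9]
latch_pivot scene 0.78 [316.4 297. ] [491.8 170.4]
latch_pivot side 0.75 [271.7 227.3] [507.2 160.7]
   tri [501.4 165.6  20.7] [7.3 7.3]
latch_knob scene 0.63 [298.1 292.9] [525.9 208.2]
latch_knob side 0.59 [270.6 204.1] [522.  219.7]
   tri [522.  211.5  69.9] [1.9 1.9]
fixture scene 0.81 [327.4 260.7] [541.7  26.4]
carrier scene 0.93 [345.3 244.4] [522.1 -44.6]
carrier side 0.64 [304.5 270.8] [531.3 -51.5]
   tri [528.1 -48.6  12.4] [4.3 4.3]
solder_reel scene 0.66 [294.3 240.3] [668.7  11.1]
solder_reel side 0.62 [348.6 248.8] [673.4  24.2]
   tri [667.8  14.6   5.7] [1.8 1.8]
flux_tin scene 0.64 [373.9 268.3] [411.6 -20.9]
flux_tin side 0.78 [262.8 283.6] [431.9 -44. ]
   tri [424.9 -31.4 -11.8] [9.6 9.6]
capacitor scene 0.6 [269.3 264.3] [679.4 128.3]
capacitor side 0.38 [338.2 225.6] [692.5 147.2]
pliers scene 0.48 [414.6 181.9] [ 466.  -428.1]
pliers side 0.73 [337.5 401.8] [ 470.7 -421.7]
   tri [ 467.3 -425.     3.5] [2.3 2.3]
battery scene 0.44 [325.7 214.7] [ 643.1 -133.2]
battery side 0.63 [359.3 284. ] [ 638.6 -125. ]
   tri [ 638.8 -128.9    4. ] [2.2 2.2]
marker scene 0.78 [236.8 358.7] [573.3 423.7]
marker side 0.38 [276.1 195.7] [580.2 399.6]
1.95 [243.4 602.7 231.3] [0.2 1.  0.  0. ] [0.1 0.1 0. ] 85.29169400320117
```

View pics/scene0.png

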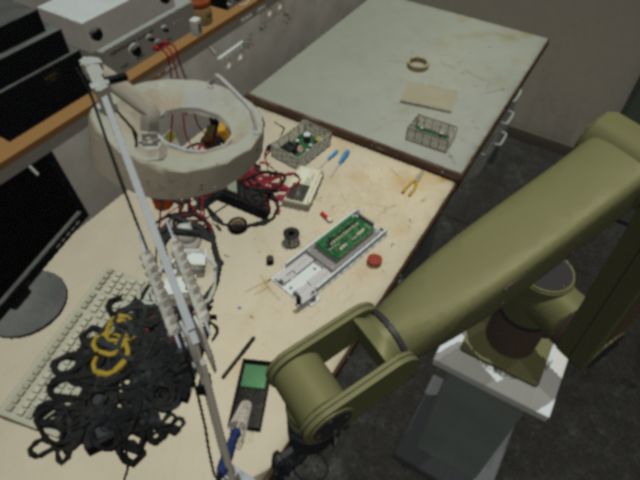

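View pics/wrist0.png

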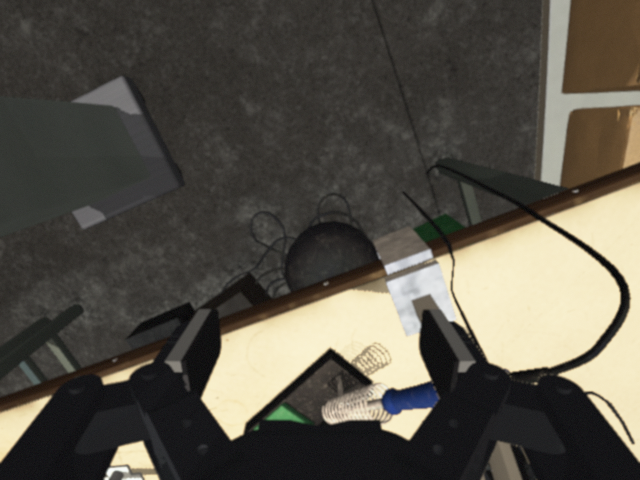

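```bash
python3 - <<'E'
from h import *
from scipy.spatial.transform import Rotation as R
np.set_printoptions(precision=3,suppress=True)
s=env.sense();print(s['orientation']);M=R.from_quat(s['orientation']).as_matrix();print(M)
T=np.array(env.get_calibration('wrist')['camera_from_world']);o=-T[:3,:3].T@T[:3,3];print('cam',o,'in tool',M.T@(o-s['eef_pos']),'axes in tool\n',M.T@T[:3,:3].T)
for c in('scene','side'):
    o,d=ray(c,[320,240]);print(c,o,d)
E
```

```text
[0.191 0.982 0.    0.   ]
[[-0.927  0.374  0.   ]
 [ 0.374  0.927  0.   ]
 [-0.     0.    -1.   ]]
cam [169.183 631.762 372.774] in tool [  79.732   -0.852 -141.432] axes in tool
 [[ 0.001 -0.948 -0.317]
 [ 1.     0.001  0.001]
 [-0.001 -0.317  0.948]]
scene [  67.88   880.699 1203.748] [ 0.334 -0.569 -0.751]
side [ 278.716 -922.102  642.332] [ 0.273  0.813 -0.515]
```

View pics/side0.png

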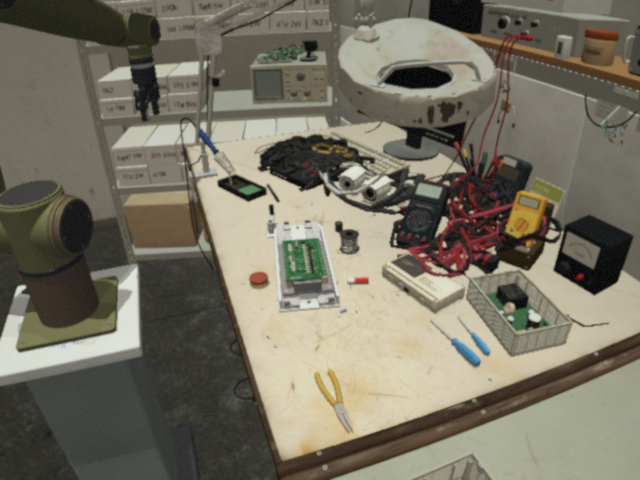

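Emit:
{"fn": "carry_out", "kwargs": {"steps": [[[-4.1, -4.5, -0.8], -1, 1], [[-4.1, -4.5, -0.8], 0, 1], [[-4.1, -4.5, -0.8], 0, 1], [[-4.1, -4.5, -0.8], 0, 1], [[-4.1, -4.5, -0.8], 0, 1], [[-4.1, -4.5, -0.8], 0, 1], [[-4.1, -4.5, -0.8], 0, 1], [[-4.1, -4.5, -0.8], 0, 1], [[-4.1, -4.5, -0.8], 0, 1], [[0, 0, 0], 0, 1]]}}

```text
time: 3.2
eef_pos: [443.1, 88.6, 304.3]
orientation: [0.186, 0.983, -0.0, 0.001]
ft_force: [0.4, 0.8, -0.4]
width: 85.1
gripper_force: 0.0
```

```bash
cat > m.py <<'E'
from h import *
import sys
np.set_printoptions(precision=1,suppress=True)
k=sys.argv[1]
cv2.imwrite(f'pics/{k}.png',env.snapshot('wrist'))
H={'lip':54,'notch':10,'latch_pivot':26,'latch_knob':65,'fixture':0,'carrier':16}
out={}
for n,z in H.items():
    t=tip('wrist',n)
    for s,p in t[:1]: print(n,round(s,2),p,onz('wrist',p,z)[:2]); out[n]=ray('wrist',p)
import pickle;pickle.dump(out,open(f'{k}.pkl','wb'))
s=env.sense();print(s['time'],np.array(s['eef_pos']),s['orientation'],s['joints'],s['width'])
E
python3 m.py w1
```

```text
lip 0.73 [166.8 312.7] [ 507.9 -143.2]
notch 0.84 [330.4 278. ] [555.9  64.1]
latch_pivot 0.91 [402.9 217.2] [503.8 179. ]
latch_knob 0.89 [448.5 224.8] [517.8 220. ]
carrier 0.84 [254.7 289.5] [532.7 -35.9]
3.55 [441.4  93.3 303.1] [ 0.2  1.  -0.  -0. ] [ 0.1 -0.4  2.   0.   1.5 -1.1] 85.28408319056109
```

View pics/w1.png

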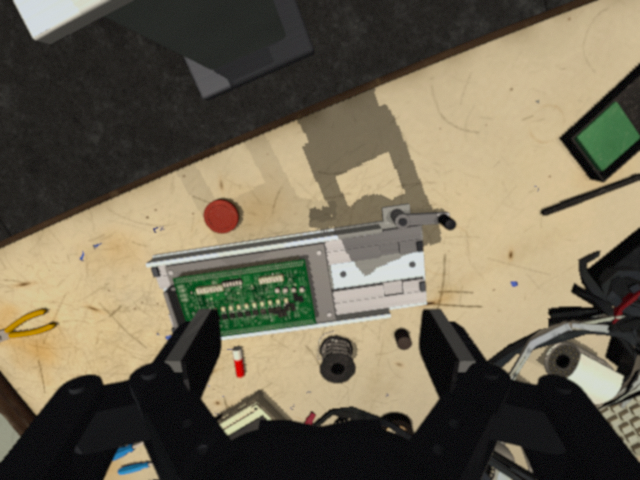

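Emit:
{"fn": "carry_out", "kwargs": {"steps": [[[-1.5, -5.1, 1.5], 0, 1], [[-1.5, -5.1, 1.5], 0, 1], [[-1.5, -5.1, 1.5], 0, 1], [[-1.5, -5.1, 1.5], 0, 1], [[0, 0, 0], -8.5, 1], [[0, 0, 0], 0, 1], [[0, 0, 0], 0, 1]]}}

```text
time: 4.42
eef_pos: [425.1, -119.1, 243.6]
orientation: [0.109, 0.994, -0.0, 0.0]
ft_force: [-0.7, 0.1, -0.7]
width: 85.7
gripper_force: 0.0
```

```bash
python3 m.py w2; python3 - <<'E'
from h import *
import pickle
np.set_printoptions(precision=1,suppress=True)
a,b=[pickle.load(open(f'w{i}.pkl','rb')) for i in(1,2)]
for n in a:
    if n in b: print(n,*tri([a[n],b[n]]))
E
```

```text
lip 0.9 [311.8 294.5] [ 510.3 -147. ]
notch 0.57 [494.1 279.3] [559.7  62.8]
latch_pivot 0.8 [596.  221.1] [505.6 171.9]
carrier 0.84 [403.4 283.6] [538.  -45.5]
4.775 [ 424.9 -119.6  243.5] [ 0.1  1.  -0.   0. ] [-0.4 -0.4  2.1 -0.   1.4 -1.7] 85.48496070246303
lip [ 511.1 -147.2   49.1] [np.float64(1.4421730428655573), np.float64(1.4421730428656234)]
notch [558.4  63.4   8.6] [np.float64(1.826681135793375), np.float64(1.8266811357932349)]
latch_pivot [508.9 180.4  14.8] [np.float64(1.462341268914351), np.float64(1.4623412689143023)]
carrier [542.  -42.6   1.1] [np.float64(3.39680101396684), np.float64(3.3968010139668143)]
```

View pics/w2.png

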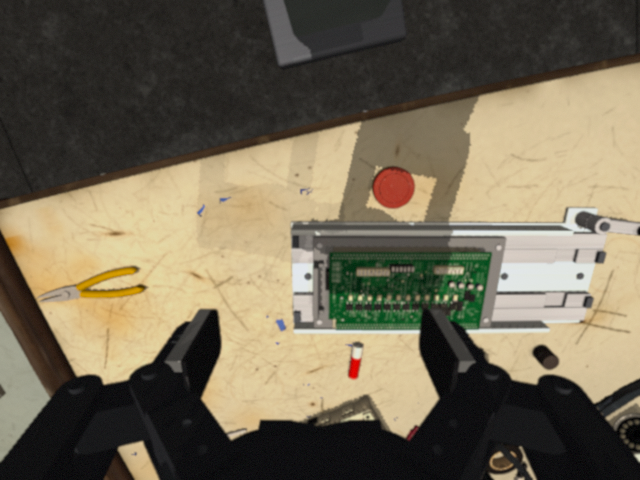

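Emit:
{"fn": "carry_out", "kwargs": {"steps": [[[-4.4, -2.3, 0], 0, 0], [[-4.4, -2.4, 2], 0, 0], [[0, 0, 5], 0, 0], [[0, 0, 5], 0, 0], [[0, 0, 5], 0, 0], [[0, 0, 2.5], 0, 0], [[0, 0, 1], 0, 0], [[0, 0, 0], 0, 0]]}}

```text
time: 5.78
eef_pos: [500.7, -184.9, 38.4]
orientation: [0.109, 0.994, 0.0, -0.0]
ft_force: [0.3, -0.0, 0.2]
width: 0.2
gripper_force: 0.0
```

```bash
python3 m.py w3; python3 -c "
from h import *
im=cv2.imread('pics/w3.png');s=env.snapshot('side');cv2.imwrite('pics/s3.png',np.hstack([cv2.resize(im,(400,300)),cv2.resize(s[190:340,220:420],(400,300))]))"
```

```text
lip 0.9 [414.4 324.8] [ 509.5 -147.3]
latch_knob 0.54 [588.3 288.6] [501.4 -82.1]
carrier 0.68 [586.8 288.9] [533.7 -46.4]
6.125 [ 501.2 -185.2   39.4] [ 0.1  1.  -0.   0. ] [-0.5  0.1  2.1 -0.   1.  -1.8] 0.2856038132718677
```

View pics/s3.png

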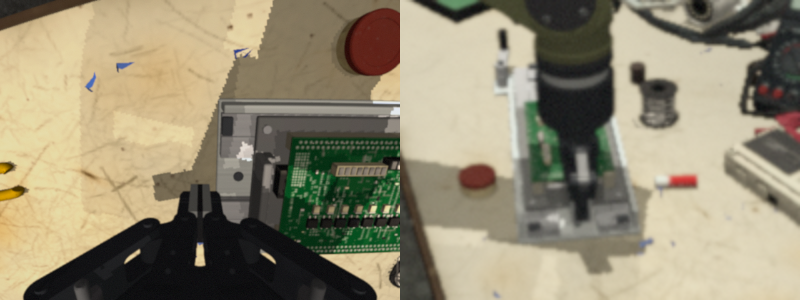

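Emit:
{"fn": "carry_out", "kwargs": {"steps": [[[0, 1, 0], 0, 0], [[0, 0.8, 0], 0, 0], [[0, 0.6, 0], 0, 0], [[0, 0.6, 0], 0, 0], [[0, 0.6, 0], 0, 0], [[0, 0.6, 0], 0, 0], [[0, 0.6, 0], 0, 0], [[0, 0.6, 0], 0, 0], [[0, 0.6, 0], 0, 0]]}}

```text
time: 7.3
eef_pos: [513.6, -125.9, 38.3]
orientation: [0.109, 0.994, 0.0, -0.0]
ft_force: [-0.6, -3.2, -0.8]
width: -0.0
gripper_force: 1.5
```

Emit:
{"fn": "carry_out", "kwargs": {"steps": [[[0, 0.6, 0], 0, 0], [[0, 0.6, 0], 0, 0], [[0, 0.6, 0], 0, 0], [[0, 0.6, 0], 0, 0], [[0, 0.6, 0], 0, 0], [[0, 0.6, 0], 0, 0], [[0, 0.6, 0], 0, 0], [[0, 0.6, 0], 0, 0]]}}

```text
time: 8.3
eef_pos: [523.9, -79.0, 38.2]
orientation: [0.109, 0.994, 0.0, -0.0]
ft_force: [-0.2, -2.3, -1.0]
width: 0.2
gripper_force: 1.3
```

```bash
python3 m.py w4
```

```text
lip 0.96 [352.7 330.7] [528.  -66.2]
carrier 0.89 [541.6 289.8] [550.9  34.3]
8.65 [524.1 -79.3  38.5] [0.1 1.  0.  0. ] [-0.3  0.1  2.1  0.   1.  -1.6] -0.1074082878050779
```

Emit:
{"fn": "carry_out", "kwargs": {"steps": [[[0, 0.4, 0], 0, 0], [[0, 0.4, 0], 0, 0], [[0, 0.3, 0], 0, 0], [[0, 0.3, 0], 0, 0], [[0, 0.3, 0], 0, 0], [[0, 0.2, 0], 0, 0], [[0, 0.2, 0], 0, 0], [[0, 0.2, 0], 0, 0]]}}

```text
time: 9.65
eef_pos: [528.7, -56.2, 38.0]
orientation: [0.109, 0.994, 0.001, -0.0]
ft_force: [-0.6, 0.4, -1.0]
width: 0.2
gripper_force: 0.0
```

Emit:
{"fn": "carry_out", "kwargs": {"steps": [[[0, 0.2, 0], 0, 0], [[0, 0.2, 0], 0, 0], [[0, 0.2, 0], 0, 0]]}}

```text
time: 10.02
eef_pos: [530.0, -51.0, 38.1]
orientation: [0.109, 0.994, -0.0, -0.0]
ft_force: [-1.0, -2.3, -0.7]
width: -0.1
gripper_force: 1.2
```

```bash
python3 m.py w5
```

```text
lip 0.94 [348.3 321.2] [529.  -39.4]
carrier 0.61 [533.3 282.3] [551.6  58.3]
10.375 [530.3 -50.8  38.5] [0.1 1.  0.  0. ] [-0.2  0.1  2.1  0.   1.  -1.5] 0.30273784582313445
```

Emit:
{"fn": "carry_out", "kwargs": {"steps": [[[0, 0.2, 0], 0, 0], [[0, 0.2, 0], 0, 0], [[0, 0.1, 0], 0, 0]]}}

```text
time: 10.75
eef_pos: [531.0, -47.8, 38.4]
orientation: [0.108, 0.994, -0.002, -0.0]
ft_force: [-2.8, -11.5, 0.2]
width: -0.3
gripper_force: 5.3
```

```bash
python3 m.py w6; python3 - <<'E'
from h import *
for k,p in(('side',None),('scene',None)):
    im=env.snapshot(k)
    for n,z in(('lip',48),('carrier',10),('notch',10)): print(k,n,[(s,p,onz(k,p,z)) for s,p in tip(k,n)[:1]])
t=tip('wrist','lip')[0][1]
for z in(48,54): print(onz('wrist',t,z))
E
```

```text
lip 0.55 [343.6 321.1] [529.6 -38.3]
carrier 0.8 [533.9 283.7] [552.8  61.2]
11.1 [531.  -47.9  38.4] [ 0.1  1.  -0.  -0. ] [-0.2  0.1  2.1 -0.   1.  -1.5] -0.06244553164222253
side lip [(0.91, array([305.984, 256.32 ]), array([539.51886436, -41.05673315,  48.        ]))]
side carrier [(0.58, array([300.224, 245.808]), array([557.59087653,  67.653663  ,  10.        ]))]
side notch [(0.37, array([303.104, 246.096]), array([564.04613991,  63.6329235 ,  10.        ]))]
scene lip [(0.62, array([340.48 , 240.384]), array([529.50802274, -25.78309401,  48.        ]))]
scene carrier [(0.73, array([235.904, 357.888]), array([572.44036807, 426.82876854,  10.        ]))]
scene notch []
[533.22719051 -38.65253004  48.        ]
[529.57216288 -38.31550004  54.        ]
```

View pics/w6.png

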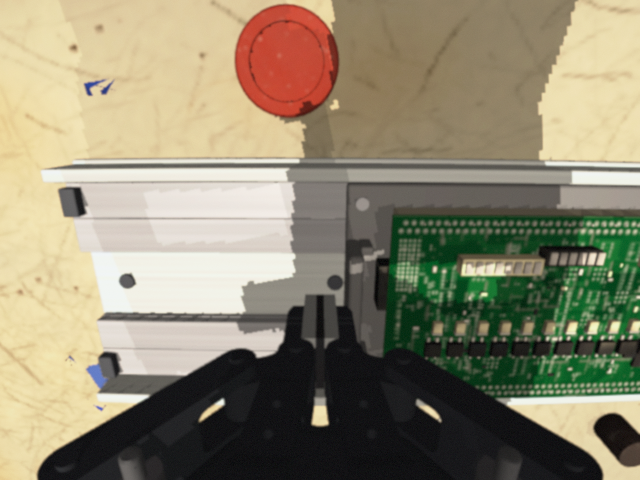

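Emit:
{"fn": "carry_out", "kwargs": {"steps": [[[0, -1, 0], 0, 0], [[0, -1.5, 0], 0, 0], [[0, 0, -6], 0, 0], [[0, 0, -6], 0, 0], [[2.6, 5, 0], 0, 0], [[2.6, 5, 0], 0, 0], [[2.6, 5, 0], 0, 0], [[2.6, 5, 0], 0, 0], [[2.6, 5, 0], 0, 0], [[0, 0, 0], 0, 0]]}}

```text
time: 12.8
eef_pos: [451.9, 204.2, 158.4]
orientation: [0.106, 0.994, 0.001, -0.0]
ft_force: [0.2, -0.1, 0.4]
width: 0.1
gripper_force: 0.0
```

```bash
python3 m.py w7;python3 - <<'E'
from h import *
import pickle
np.set_printoptions(precision=1,suppress=True)
a,b=[pickle.load(open(f'w{i}.pkl','rb')) for i in(1,7)]
for n in('latch_pivot','latch_knob','notch'):
    if n in b: print(n,*tri([a[n],b[n]]))
E
```

```text
lip 0.74 [ 78.  375.2] [530.  -33.4]
notch 0.4 [297.  294.1] [514.5 165.3]
latch_pivot 0.78 [295.8 292.7] [505.4 167. ]
latch_knob 0.6 [356.7 323.7] [522.9 213.3]
fixture 0.36 [ 79.  374.3] [562.7 -88.5]
carrier 0.86 [202.9 354.9] [555.9  60.8]
13.15 [453.5 200.4 158.3] [ 0.1  1.  -0.  -0. ] [ 0.3 -0.2  2.1 -0.   1.2 -1. ] -0.39783481718673425
latch_pivot [491.3 173.6  59.2] [np.float64(1.6830420097791727), np.float64(1.6830420097792413)]
latch_knob [508.3 213.8  88.4] [np.float64(0.1606068248958679), np.float64(0.16060682489591296)]
notch [ 1242.2  -122.9 -1533.5] [np.float64(18.825280138692765), np.float64(18.825280138692374)]
```

View pics/w7.png

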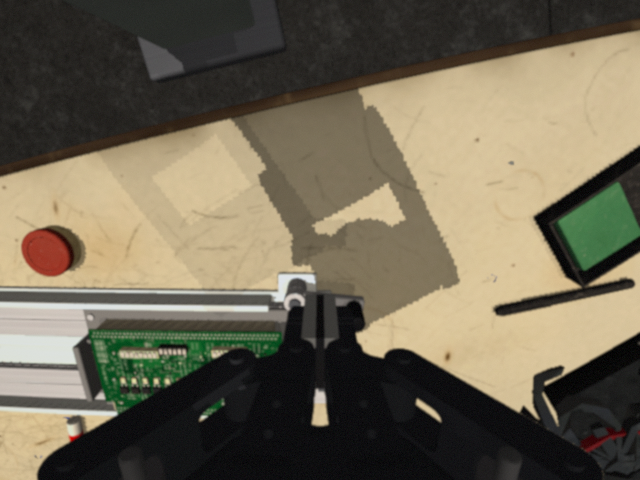

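Emit:
{"fn": "carry_out", "kwargs": {"steps": [[[2, 3, 0], 0, 0], [[0, 3, 0], 0, 0], [[0, 0, 0], 0, 0], [[0, 0, 0], 0, 0], [[0, 0, 0], 0, 0]]}}

```text
time: 13.78
eef_pos: [446.5, 263.5, 158.2]
orientation: [0.109, 0.994, -0.0, -0.0]
ft_force: [-0.6, -0.6, 0.2]
width: -0.3
gripper_force: 0.0
```

```bash
python3 m.py w8; python3 -c "
from h import *
s=env.snapshot('side');print(tip('side','latch_knob'),[onz('side',p,65) for _,p in tip('side','latch_knob')])
cv2.imwrite('pics/s8.png',np.hstack([cv2.imread('pics/w8.png')[180:480,100:500],cv2.resize(s[180:330,220:420],(400,300))]))"
```

```text
lip 0.73 [  6.7 267.7] [415.9  16.4]
latch_pivot 0.74 [235.3 312.5] [506.  173.3]
latch_knob 0.75 [284.  340.2] [518.3 218.8]
carrier 0.78 [153.8 365.9] [551.7  72.4]
14.125 [446.5 264.3 158.4] [0.1 1.  0.  0. ] [ 0.4 -0.1  2.   0.   1.2 -0.9] 0.021857984428645495
[(0.49, array([271.68 , 204.912]))] [array([523.56094543, 213.73465034,  65.        ])]
```

View pics/s8.png

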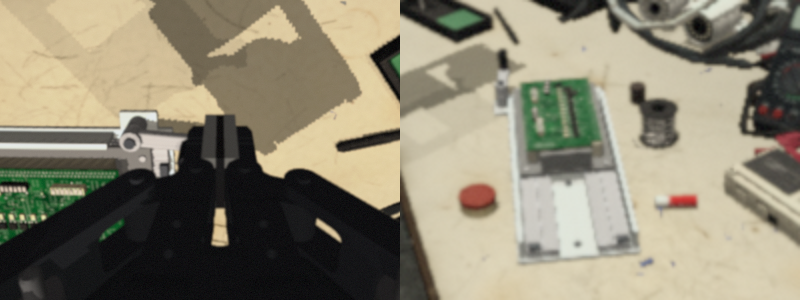

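Emit:
{"fn": "carry_out", "kwargs": {"steps": [[[-2.4, -1.3, 0], 0, 0], [[-2.5, -1.3, 0], 0, 0], [[0, 0, 4], 0, 0], [[0, 0, 4], 0, 0], [[0, 0, 2.2], 0, 0], [[0, 0, 1], 0, 0], [[0, 0, 0], 0, 0], [[0, 0, 0], 0, 0]]}}

```text
time: 15.28
eef_pos: [489.7, 228.9, 47.8]
orientation: [0.109, 0.994, 0.001, 0.001]
ft_force: [0.4, -0.5, 0.1]
width: 0.0
gripper_force: 0.0
```

```bash
python3 m.py w9; python3 -c "
from h import *
a=env.snapshot('scene')
cv2.imwrite('pics/s9.png',np.hstack([cv2.imread('pics/w9.png')[180:480,150:550],cv2.resize(a[220:340,240:400],(400,300))]))"
```

```text
latch_pivot 0.98 [222.7 334.7] [504.8 170.6]
latch_knob 0.83 [309.4 396.8] [520.8 216.1]
carrier 0.96 [102. 413.] [550.   70.9]
15.625 [488.9 228.6  46.7] [0.1 1.  0.  0. ] [ 0.3  0.1  2.  -0.   1.  -1. ] -0.11146496857729983
```

View pics/s9.png

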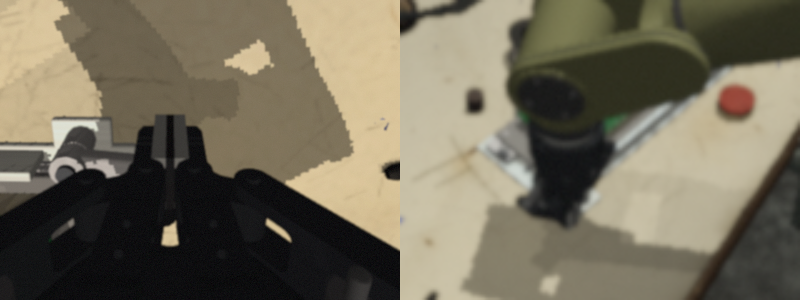

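Emit:
{"fn": "carry_out", "kwargs": {"steps": [[[-0.5, 0, 0], 0, 0], [[-0.5, 0, 0], 0, 0], [[-0.46, 0.14, 0], 5, 0], [[-0.46, 0.14, 0], 5, 0], [[-0.46, 0.14, 0], 5, 0], [[-0.46, 0.14, 0], 5, 0], [[-0.46, 0.14, 0], 5, 0], [[-0.46, 0.14, 0], 5, 0]]}}

```text
time: 16.68
eef_pos: [527.0, 222.4, 46.2]
orientation: [0.364, 0.931, 0.0, -0.0]
ft_force: [-0.9, -0.2, 0.2]
width: -0.2
gripper_force: 0.5
```

```bash
python3 m.py w10
```

```text
latch_pivot 0.82 [223.8 323.3] [507.3 171.2]
17.025 [526.6 222.3  46.3] [ 0.4  0.9 -0.  -0. ] [ 0.3  0.1  2.  -0.   1.  -0.5] -0.06945119584854774
```

Emit:
{"fn": "carry_out", "kwargs": {"steps": [[[-0.46, 0.14, 0], 5, 0], [[-0.46, 0.14, 0], 5, 0], [[-0.46, 0.14, 0], 5, 0], [[-0.46, 0.14, 0], 5, 0], [[-0.46, 0.14, 0], 5, 0], [[-0.46, 0.14, 0], 5, 0], [[-0.46, 0.14, 0], 5, 0], [[-0.46, 0.14, 0], 5, 0], [[-0.46, 0.14, 0], 5, 0]]}}

```text
time: 18.15
eef_pos: [556.4, 192.5, 46.4]
orientation: [0.692, 0.722, 0.0, -0.0]
ft_force: [0.8, 1.4, -0.9]
width: -0.2
gripper_force: 0.6
```

```bash
python3 m.py w11
```

```text
latch_pivot 0.59 [227.4 320.8] [509.5 172.2]
latch_knob 0.51 [223.3 321.8] [518.5 195.8]
18.5 [556.1 192.3  46.3] [ 0.7  0.7 -0.  -0. ] [ 0.2  0.2  1.9 -0.   1.   0.2] 0.06524937779085502
```

Emit:
{"fn": "carry_out", "kwargs": {"steps": [[[-0.46, 0.14, 0], 5, 0], [[-0.46, 0.14, 0], 5, 0], [[-0.46, 0.14, 0], 5, 0], [[-0.2, 0.05, 0], 2, 0], [[0, 0, 0], 0, 0]]}}

```text
time: 19.12
eef_pos: [559.8, 176.2, 46.4]
orientation: [0.79, 0.613, -0.0, 0.0]
ft_force: [0.2, 0.3, -0.3]
width: 0.4
gripper_force: 0.0
```

```bash
python3 m.py w12;python3 -c "
from h import *
c=cv2.imread('pics/w12.png')
cv2.imwrite('pics/v12.png',c)"
```

```text
latch_pivot 0.94 [225.5 322.4] [508.5 170.5]
19.475 [559.8 176.3  46.3] [ 0.8  0.6 -0.  -0. ] [ 0.2  0.2  1.9 -0.   1.   0.5] 0.005367415210293948
```

Emit:
{"fn": "carry_out", "kwargs": {"steps": [[[-0.2, 0, 0], 0, 0], [[-0.1, 0, 0], 0, 0], [[0, 0, 0], 0, 0]]}}

```text
time: 19.85
eef_pos: [559.7, 175.5, 46.5]
orientation: [0.791, 0.612, 0.002, -0.001]
ft_force: [2.5, 9.1, -3.5]
width: 0.4
gripper_force: 4.5
```

Emit:
{"fn": "carry_out", "kwargs": {"steps": [[[1, 0, 0], 0, 0], [[2, 0, 0], 0, 0], [[0, 0, -5], 0, 0], [[1, 0, -5], 0, 0], [[3, 0, -5], 0, 0], [[4, 0, -1], 0, 0], [[0, 0, 0], 0, 0], [[0, 0, 0], 0, 0], [[0, 0, 0], 0, 0]]}}

```text
time: 20.98
eef_pos: [586.0, 279.0, 204.9]
orientation: [0.791, 0.612, -0.001, -0.0]
ft_force: [0.7, 0.3, -0.7]
width: 0.0
gripper_force: 0.0
```

```bash
python3 m.py w13
```

```text
latch_pivot 0.56 [273.2 328.2] [510.  172.4]
21.325 [586.6 279.4 206.2] [ 0.8  0.6 -0.  -0. ] [ 0.4  0.1  1.7 -0.   1.3  0.6] -0.21029124683823103
```

View pics/w13.png

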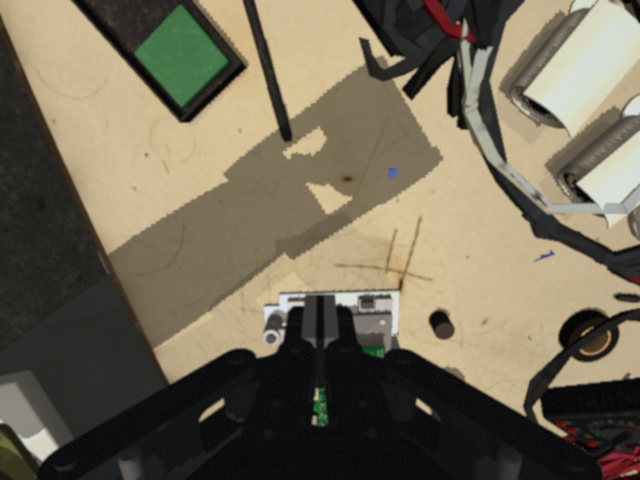

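```bash
python3 - <<'E'
from h import *
env.snapshot('side');env.snapshot('scene')
for c in('side','scene'):
    for n,z in(('latch_knob',65),('lip',48)): print(c,n,[(s,onz(c,p,z)) for s,p in tip(c,n)])
print(env.sense()['time'])
E
```

```text
side latch_knob [(0.58, array([557.04311093, 160.22578813,  65.        ]))]
side lip [(0.88, array([537.89685231, -41.7402748 ,  48.        ]))]
scene latch_knob [(0.59, array([550.55642415, 155.68548262,  65.        ]))]
scene lip [(0.56, array([530.59678985, -33.75794304,  48.        ]))]
21.625
```

```bash
python3 -c "
from cell import env
print(env.finish_job())"
```

```text
the job is handed in; nothing more can be done
None
```

I pushed the carrier forward until it hit the notch walls, turned the latch to its stop across the front edge, and handed the job in at about 22 s. No verdict came back: seating is inferred from the push force and lip position, the latch from its stop and the knob position, and I viewed 11 pictures, one over the limit.

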